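# Raise the airing cabinet's sash to the marker

### The arm

A 6-joint arm with a two-finger parallel gripper is mounted at the origin on the work surface. World frame = base frame: x ahead of the robot, y to its left, z up, the work surface at z = 0. Lengths are in m, angles in rad, forces in N, time in s.
With the tool pointing down it reaches from about 0.225 to 0.725 m from the base axis. Payload 3.1 kg.
Tool frame: the origin (TCP) lies on the centre line of the jaws, within the pads' length; the fingertips stand 19 mm ahead of it and the grasp point (between the pads) is the TCP; z points along the fingers, x is the direction in which the jaws open and shut, and the axes are right-handed (so a half turn about z gives the same grasp; the last joint's range is limited). The gripper opens to 85 mm and grips with 20 to 120 N. Pads are 22 mm wide; open, the fingers measure 114 mm over their backs; the gripper's body (76 mm by 85 mm) begins 54 mm behind the grasp point. The pads swing forward as they close: fully open they stand 13 mm farther back than shut.
Start: joints at [-1.428, 0.048, 0.099, 1.622, 0, 1.443], TCP at [0.14, -0.506, 0.25] pointing down, gripper open.
Joint ranges: [-2.91, 2.91], [-0.99, 1.94], [-1.21, 1.42], [-2.12, 2.29], [-1.49, 1.47], [-3.14, 3.14]. Speed limits (rad/s): [2.79, 2.79, 3.14, 3.14, 3.14, 3.14].

### API

Orientations are given as a rotation vector (axis times angle).
In Python, from plant import monitor, grab_frame, manip gives the robot as it stands. The module is installed in compiled form; this text tells all that it offers.
- The arm moves only by the tool play_rows, never from a script. Its argument "motion" is a list of rows, each a list of 3 entries, a list of its own where there are three numbers: the finger opening in cm, from 0 to 8.54, then the shift along the tool's x, y, z in cm, then the turn, a rotation vector about the tool's x, y, z in degrees. A call has 1 to 10 rows; each row is the pose to reach, as a shift and turn from the pose measured when the call began, along the tool's axes at that moment; what a row does not reach only later rows make up. A row lasts 1/8 s, in which the tool goes at most 62.5 mm and 10.7 degrees, less where a joint would pass 70% of its speed; a pose out of reach is approached as far as the arm can. A call with a gripper value outside its range is refused whole. The fingers move at their own pace and stop on an object; "grip_force" is the grip in N (left out, the last holds). Time passes only in rows, so rows that repeat a pose let the fingers close. It gives the time, the measured TCP pose, the force and the opening at its end, in the units of the state.
- monitor.get_state(): the state, without advancing time (a new reading comes with each control period).
- grab_frame(name): name is "scene" or "top" or "wrist"; returns a dict with "pixels" (400x640x3 uint8, red, green, blue), "intrinsics" (3x3 intrinsics, pixels), "xyz" and "orientation" of the camera in the world. Camera axes: x right, y down, z forward; pixel columns grow to the right and rows downward; lengths in m; the calibration is good to about 2 mm. The wrist camera is an equidistant fisheye: a pixel r from the principal point sees the ray r / f radians off the axis. A picture is of the moment at which its call begins. There is no depth.
- manip.hand_in(): hands the job in, once; it reports no verdict.
The state is a dict: "t": time; "joint_pos": joint angles; "joint_vel": joint speeds; "tau": joint torques, N m; "tool_pos": TCP position; "tool_rot": TCP orientation; "contact_force": force on the tool from outside, world axes, zero at the start; "torque": the same for the moment, N m; "finger_gap": finger opening in m.
Only numpy, scipy, OpenCV 4.12 (cv2) and the standard library are available. Lean on these libraries where they do the work, as an engineer would, in place of code of your own. Each camera call takes 0.05 s, during which the arm holds its last target.

### The job

Air the kimchi crock: with the fingertips or the outside of the fingers beneath its lip, push the clear sliding sash in front of the brown lidded crock up until the lip is level with the steel marker plate on the cabinet's middle post, and leave it standing there. Do not pinch the lip, and leave the other sash, the marker and everything standing around where they are.

Things in the scene. Friction and masses are not known exactly. Their poses are not given: they have to be found in the camera images.
- cabinet: Fixed white cabinet, 520 mm wide (y), 260 deep (x), 420 high, back and top open; base board 30 high. Origin: centre of its underside; x from its front to its back, away from the robot; y to the robot's left; z up. Front posts 40 wide at y = 0, +-240, front faces at x = -120. Left bay (+y) and right bay (-y) each have a clear sash at x = -100, y = +-120. Only lips and marker stand out in front.
- lip_left (a point): Lip of the left (+y bay) sash: a level aluminium plate standing out towards the robot, 40 mm deep (x), 160 wide (y), 10 thick with its black rubber cover on top. Origin: middle of its front edge at half thickness (underside 5 mm lower); axes as the cabinet's. Under it, open space to the table; 40 mm behind its front edge the sash's flat bottom rail goes on down 45 mm. Fingers sloping forward and down fit beneath.
- lip_right (a point): Lip of the right (-y bay) sash: a level aluminium plate standing out towards the robot, 40 mm deep (x), 160 wide (y), 10 thick with its black rubber cover on top. Origin: middle of its front edge at half thickness (underside 5 mm lower); axes as the cabinet's. Under it, open space to the table; 40 mm behind its front edge the sash's flat bottom rail goes on down 45 mm. Fingers sloping forward and down fit beneath.
- sash_left (a joint): Height of the left sash in m above its lowest position; grows upward, 0 to 0.175. At 0 the middle of the lip is 105 mm above the table. Counterweights inside the posts balance it: it moves with about 3 N of friction plus slight damping (15 N s/m) and stays wherever it is left.
- sash_right (a joint): The same for the right sash.
- marker_line (a point): Middle of the front edge, at half thickness, of the marker: a steel plate 60 mm wide, 26 deep, 10 thick, clamped tight and level on the front of the middle post, 200 to 260 mm above the table. Its front edge is in line with those of the lips, with a 10 mm gap to each side. A lip is at the marked height when its origin is as high as this point.
- crock: Dark brown lidded round kimchi crock, 132 across, 166 high, standing loose on the base board in one of the bays, its axis about 130 mm behind the sash. Origin: centre of its underside.
- jar: Clear screw-top jar with white cap, 84 across, 144 high, standing loose in the other bay. Origin: centre of its underside.
- crock_lid: White ceramic crock lid lying loose in front of the cabinet, 150 across, 34 high. Origin: centre of its underside.
- dustpan: Yellow plastic dustpan lying loose to the left, 200 x 220, 53 high, with its 120 mm handle towards +x of its own frame. Origin: underside, centre of the pan.
- bucket: Grey bucket standing to the right, 216 across, 200 high, handle folded down over its +x side to 136 mm from the axis. Origin: centre of its underside.
- brush: Hand brush lying in front on the right, along its own x, up to 260 long and 45 high.
- cup: White ceramic cup standing in front on the left, 76 across, 85 high. Origin: centre of its underside.
Things that resemble listed ones, but are neither listed nor needed, are in the scene too. There is more than one size of the crock; the one meant has the size given above.

How it is judged:
On the way, in this order (a step that is already met when the one before it is completed fails the run):
1. fingers press beneath the lip of the crock's sash and have pushed it more than 15 mm (((y of crock in the frame of cabinet above 0 m and contact force between the fingers and sash_left_c1 above 0.5 N and distance of lip_left from where it was at the start of the episode above 0.015 m) or (y of crock in the frame of cabinet below 0 m and contact force between the fingers and sash_right_c1 above 0.5 N and distance of lip_right from where it was at the start of the episode above 0.015 m))), for 0.05 s.
2. that lip is level with the marker within 8 mm (((y of crock in the frame of cabinet above 0 m and z of lip_left in the frame of marker_line between -0.008 and 0.008 m) or (y of crock in the frame of cabinet below 0 m and z of lip_right in the frame of marker_line between -0.008 and 0.008 m))), for 0.2 s.
At the end, for the whole second after the job is handed in: The lip of the sash in front of the crock is level with the marker within 8 mm, the sash at rest (under 5 mm/s); the other sash is within 10 mm, crock and jar within 20 mm, and all other loose things within 30 mm of where they started (((y of crock in the frame of cabinet above 0 m and z of lip_left in the frame of marker_line between -0.008 and 0.008 m and velocity of joint sash_left between -0.005 and 0.005 m/s and distance of lip_right from where it was at the start of the episode below 0.01 m) or (y of crock in the frame of cabinet below 0 m and z of lip_right in the frame of marker_line between -0.008 and 0.008 m and velocity of joint sash_right between -0.005 and 0.005 m/s and distance of lip_left from where it was at the start of the episode below 0.01 m)) and distance of each of crock, jar from where it was at the start of the episode below 0.02 m and distance of each of crock_lid, dustpan, bucket, brush, cup from where it was at the start of the episode below 0.03 m); the robot touches nothing.
It fails at once if a lip is pinched between fingers on its top and underside ((contact force between the fingers and sash_left_c1 above 0.5 N and contact force between the fingers and sash_left_c2 above 0.5 N) or (contact force between the fingers and sash_right_c1 above 0.5 N and contact force between the fingers and sash_right_c2 above 0.5 N)).
It fails at once if the sash in front of the jar is moved more than 10 mm ((y of crock in the frame of cabinet above 0 m and distance of lip_right from where it was at the start of the episode above 0.01 m) or (y of crock in the frame of cabinet below 0 m and distance of lip_left from where it was at the start of the episode above 0.01 m)).
It fails at once if the marker is shifted more than 5 mm on its post (distance of marker_line from where it was at the start of the episode above 0.005 m).
It fails at once if the crock or the jar is moved more than 20 mm (distance of any of crock, jar from where it was at the start of the episode above 0.02 m).
It fails at once if another thing on the table is moved or lifted more than 30 mm (distance of any of crock_lid, dustpan, bucket, brush, cup from where it was at the start of the episode above 0.03 m).
It also fails if it takes over 32 s, if anything falls off the work surface, if the arm or the gripper's body presses on something with over 40 N, if the wrist force passes 120 N, or if a joint passes its speed limit or range.

## Working session

There is one attempt and no reset: what is moved stays moved. The work goes in short steps, Python scripts to look and compute and a tool call to move; the robot and the scene stay as the last step left them, time stands still between calls to the robot, and variables do not carry over. Pictures are saved under pics/ and viewed, and the job is handed in when it is done.

Besides the shell and the picture viewer there is one more tool, called after "Emit:" by a JSON object that holds its "fn" and its "kwargs". play_rows: Moves the arm, as the interface text tells. Its arguments: {"type":"object","properties":{"motion":{"type":"array","items":{"type":"array"}},"grip_force":{"type":"number"}},"required":["motion"]}

```bash
mkdir -p pics; python3 - <<'E'
from plant import monitor, grab_frame
import cv2
s=monitor.get_state();print(s)
for n in("scene","top","wrist"):
    f=grab_frame(n);cv2.imwrite(f"pics/{n}0.png",f["pixels"][:,:,::-1]);print(n,f["intrinsics"],f["xyz"],f["orientation"])
    import numpy as np;np.savez(f"pics/{n}0.npz",**f)
E
```

```text
{'t': 0.0, 'joint_pos': array([-1.42779023e+00,  4.87841483e-02,  9.75490979e-02,  1.62199309e+00,
        3.78936070e-06,  1.44299741e+00]), 'joint_vel': array([ 0.00016251, -0.00011002,  0.00297399,  0.00210136, -0.00109364,
        0.00020852]), 'tau': array([-3.14295994e-04, -3.38781273e+01,  3.20015001e+01,  2.02497421e-02,
       -2.95831906e-04,  8.66610783e-08]), 'tool_pos': array([ 0.14034758, -0.50529197,  0.2490753 ]), 'tool_rot': array([-2.49961772,  1.90020326,  0.00271588]), 'contact_force': array([-0.22322195, -0.60247565, -0.10638584]), 'torque': array([-0.03950778,  0.01399942,  0.03832719]), 'finger_gap': 0.08572484006232686}
scene [[458.04722548   0.         319.30141682]
 [  0.         458.04722548 202.191173  ]
 [  0.           0.           1.        ]] [ 0.89363026 -0.22543216  1.46628424] [-2.56603242 -1.25955804  0.20168798]
top [[379.66064954   0.         310.58845403]
 [  0.         379.66064954 203.79206885]
 [  0.           0.           1.        ]] [0.40006918 0.02873234 1.37601272] [-2.15766626  2.18995812 -0.13517345]
wrist [[309.70691629   0.         317.26599376]
 [  0.         309.70691629 203.8691833 ]
 [  0.           0.           1.        ]] [ 0.21754743 -0.48324373  0.37323819] [ 2.29160813 -1.74125063 -0.28067845]
```

View pics/scene0.png

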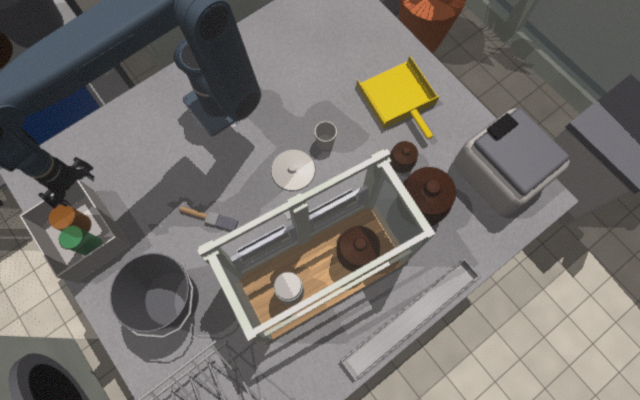

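View pics/top0.png

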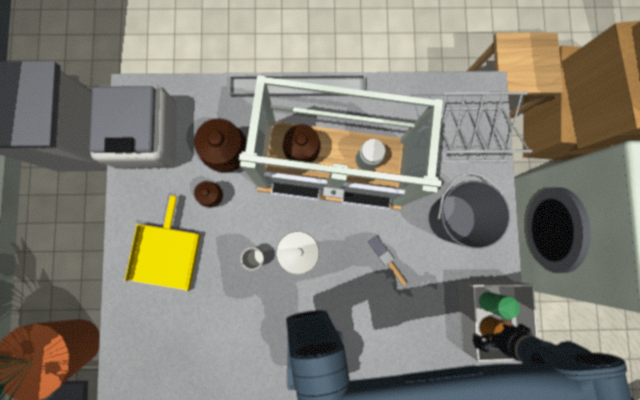

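View pics/wrist0.png

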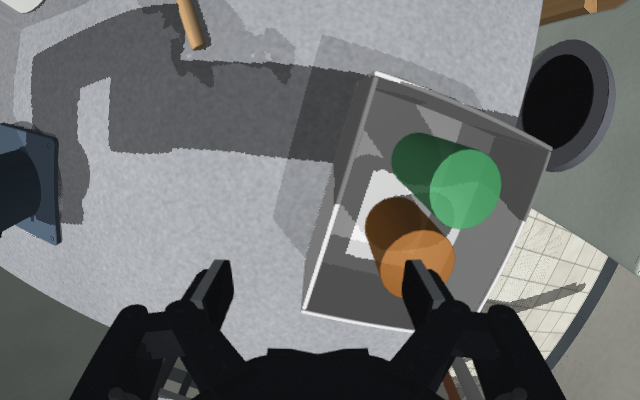

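```bash
python3 - <<'E'
import cv2
a=cv2.imread("pics/top0.png")[60:280,220:460];cv2.imwrite("pics/topz.png",cv2.resize(a,(720,600) if 0 else (654,600),interpolation=cv2.INTER_CUBIC))
a=cv2.imread("pics/scene0.png")[140:345,190:440];cv2.imwrite("pics/scz.png",cv2.resize(a,None,fx=2.9,fy=2.9,interpolation=cv2.INTER_CUBIC))
E
```

```text
(no output)
```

View pics/topz.png

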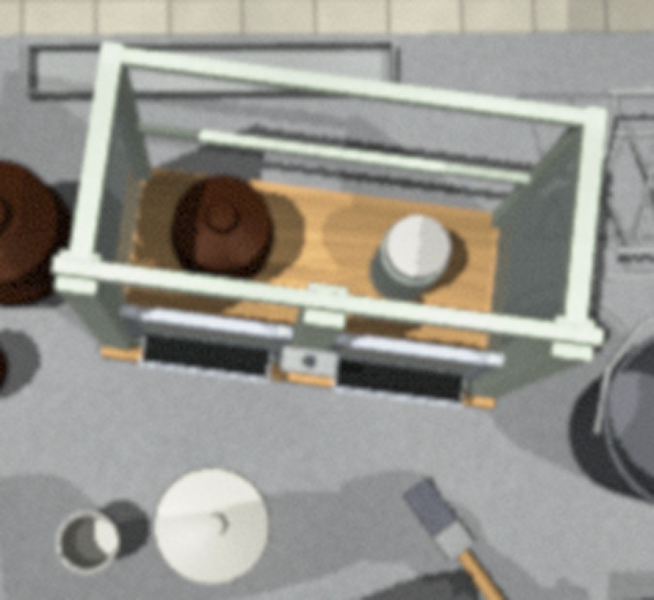

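View pics/scz.png

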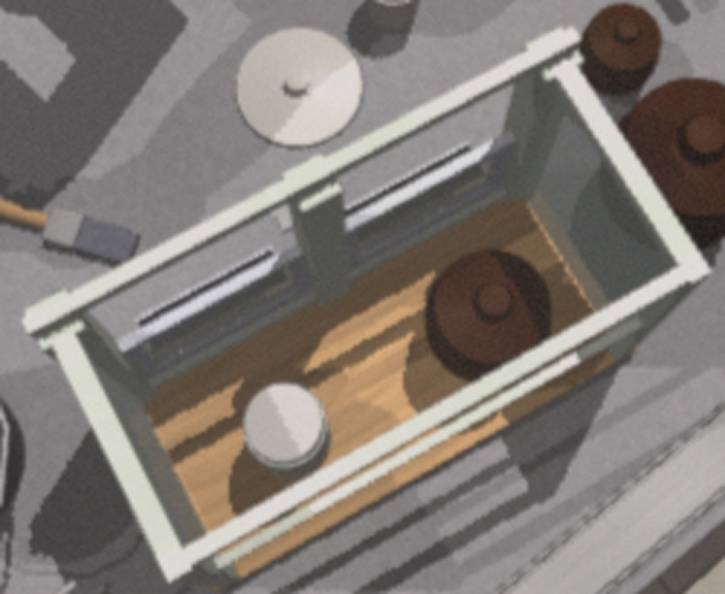

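```bash
cat > h.py <<'E'
import numpy as np,cv2
from scipy.spatial.transform import Rotation as R
def ray(f,u,v,fish=False):
    K=f["intrinsics"];x=(u-K[0,2])/K[0,0];y=(v-K[1,2])/K[1,1]
    if fish:
        r=np.hypot(x,y);d=np.array([x/r*np.sin(r),y/r*np.sin(r),np.cos(r)]) if r>0 else np.array([0,0,1.])
    else: d=np.array([x,y,1.])
    return np.array(f["xyz"]),R.from_rotvec(f["orientation"]).as_matrix()@(d/np.linalg.norm(d))
def onz(f,u,v,z,fish=False):
    o,d=ray(f,u,v,fish);return o+d*(z-o[2])/d[2]
def tri(rs):
    A=0;b=0
    for o,d in rs:
        P=np.eye(3)-np.outer(d,d);A=A+P;b=b+P@o
    p=np.linalg.solve(A,b);return p,[float(np.linalg.norm((np.eye(3)-np.outer(d,d))@(p-o))) for o,d in rs]
E
python3 - <<'E'
from h import *
t=np.load("pics/top0.npz");s=np.load("pics/scene0.npz")
T=lambda u,v:(u/2.727+220,v/2.727+60); S=lambda u,v:(u/2.9+190,v/2.9+140)
for n,p,z in [("FLcap",(55,258),.42),("FRcap",(602,325),.42),("BL",(103,45),.42),("BR",(607,110),.42),("lipLfl",(139,368),.105),("lipLfr",(268,381),.105),("lipRfl",(333,388),.105),("lipRfr",(462,402),.105),("markfl",(281,372),.23),("markfr",(335,379),.23),("lid",(212,525),.03),("cup",(88,540),.08)]:
    print(n,onz(t,*T(*p),z).round(3))
for n,p,z in [("FL",(575,30),.42),("FR",(25,325),.42),("BL",(708,265),.42),("BR",(172,580),.42),("crockknob",(493,298),.19)]:
    print(n,onz(s,*S(*p),z).round(3))
print(onz(t,*T(222,215),.19))
E
```

```text
FLcap [0.632 0.19  0.42 ]
FRcap [ 0.562 -0.323  0.42 ]
BL [0.841 0.145 0.42 ]
BR [ 0.771 -0.339  0.42 ]
lipLfl [0.569 0.14  0.105]
lipLfr [ 0.551 -0.02   0.105]
lipRfl [ 0.541 -0.1    0.105]
lipRfr [ 0.521 -0.259  0.105]
markfl [ 0.546 -0.03   0.23 ]
markfr [ 0.537 -0.09   0.23 ]
lid [0.374 0.053 0.03 ]
cup [0.359 0.206 0.08 ]
FL [0.624 0.194 0.42 ]
FR [ 0.551 -0.32   0.42 ]
BL [0.848 0.145 0.42 ]
BR [ 0.783 -0.339  0.42 ]
crockknob [0.734 0.038 0.19 ]
[0.73751493 0.0340708  0.19      ]
```

```bash
cat >> h.py <<'E'
def target(yaw,a):
    xc=np.array([np.cos(yaw),np.sin(yaw),0]);yc=np.array([-np.sin(yaw),np.cos(yaw),0])
    z=xc*np.cos(a)+np.array([0,0,-np.sin(a)]);x=-yc
    return np.stack([x,np.cross(z,x),z],1)
def rel(s,p,M):
    R0=R.from_rotvec(s["tool_rot"]).as_matrix()
    return (R0.T@(np.array(p)-s["tool_pos"])*100).round(2),np.degrees(R.from_matrix(R0.T@M).as_rotvec()).round(2)
E
python3 - <<'E'
from h import *
from plant import monitor
s=monitor.get_state()
M=target(-.128,np.radians(40));print(M)
print(rel(s,(.431,.077,.24),M)); print(rel(s,(.28,-.2,.3),M))
E
```

```text
[[-0.12765076 -0.63752908  0.75977757]
 [-0.99181918  0.08205233 -0.09778616]
 [-0.         -0.76604444 -0.64278761]]
(array([-48.34, -43.58,   1.04]), array([49.33, 10.07, 21.32]))
(array([-25.7 , -21.63,  -5.01]), array([49.33, 10.07, 21.32]))
```

Emit:
{"fn": "play_rows", "kwargs": {"motion": [[0,[-5,-4.5,-4],[0,0,0]],[0,[-10,-9,-5],[8,2,3]],[0,[-15,-13,-5],[17,3.5,7]],[0,[-20,-17.5,-5],[25,5,11]],[0,[-25.5,-21.5,-5],[33,7,14]],[0,[-30,-26,-4],[41,8.5,18]],[0,[-35,-31,-3],[49.3,10.1,21.3]],[0,[-39,-35,-2],[49.3,10.1,21.3]],[0,[-44,-39.5,0],[49.3,10.1,21.3]],[0,[-48.3,-43.6,1],[49.3,10.1,21.3]]]}}

```text
t: 1.4
tool_pos: [0.4261, -0.1332, 0.3061]
tool_rot: [-1.639, 1.843, -0.79]
contact_force: [0.9, -1.6, -1.5]
finger_gap: 0.0
```

```bash
python3 - <<'E'
from h import *
from plant import monitor,grab_frame
f=grab_frame("wrist");cv2.imwrite("pics/w1.png",f["pixels"][:,:,::-1]);np.savez("pics/w1.npz",**f)
s=monitor.get_state();print(s["t"],s["joint_pos"],s["tool_pos"],s["contact_force"],s["finger_gap"],np.abs(s["joint_vel"]).max())
E
```

```text
1.45 [-0.74659394 -0.98989224 -0.71942209  1.14051512  0.48314387  2.66579153] [ 0.43092171 -0.12003514  0.30628165] [-1.11942892  1.43247257  0.54627397] -9.085720756323572e-05 0.3587438566445017
```

View pics/w1.png

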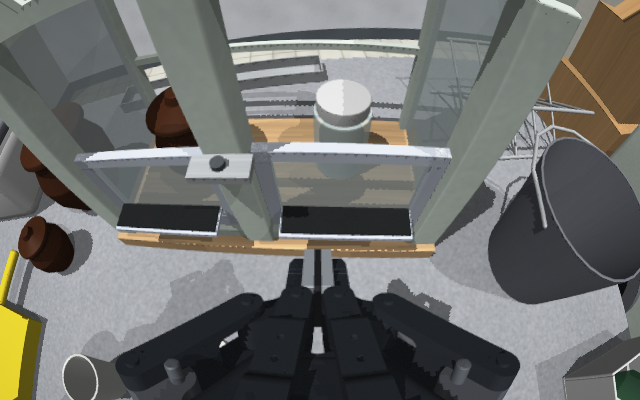

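```bash
python3 - <<'E'
from h import *
from plant import monitor
s=monitor.get_state()
M=target(-.128,np.radians(48))
print(s["joint_pos"],s["joint_vel"])
print(rel(s,(.46,.04,.28),M))
E
```

```text
[-0.74659394 -0.98989224 -0.71942209  1.14051512  0.48314387  2.66579153] [-0.22007948  0.0010199   0.02746662  0.23047905  0.25360795 -0.35874386]
(array([-16.13,   1.1 ,   3.17]), array([-5.36,  2.67,  1.04]))
```

Emit:
{"fn": "play_rows", "kwargs": {"motion": [[0,[-3,0.5,2],[-5.4,2.7,1]],[0,[-7,0.7,3],[-5.4,2.7,1]],[0,[-12,1,3.2],[-5.4,2.7,1]],[0,[-16.1,1.1,3.2],[-5.4,2.7,1]],[0,[-16.1,1.1,3.2],[-5.4,2.7,1]],[0,[-16.1,1.1,3.2],[-5.4,2.7,1]],[0,[-16.1,1.1,3.2],[-5.4,2.7,1]]]}}

```text
t: 2.33
tool_pos: [0.4582, 0.0184, 0.2797]
tool_rot: [-1.711, 1.9, -0.73]
contact_force: [-0.2, 0.4, -0.1]
finger_gap: 0.0002
```

```bash
python3 - <<'E'
from h import *
from plant import monitor,grab_frame
f=grab_frame("wrist");cv2.imwrite("pics/w2.png",f["pixels"][:,:,::-1]);np.savez("pics/w2.npz",**f)
cv2.imwrite("pics/w2z.png",cv2.resize(f["pixels"][80:300,100:420,::-1],None,fx=2.5,fy=2.5,interpolation=cv2.INTER_CUBIC))
s=monitor.get_state();print(s["t"],s["joint_pos"],s["tool_pos"],s["contact_force"],s["finger_gap"],np.abs(s["joint_vel"]).max())
print(R.from_rotvec(s["tool_rot"]).as_matrix(),f["xyz"])
E
```

```text
2.375 [-1.05604821e-01 -9.21664325e-01 -7.14690803e-01  1.04543829e+00
 -9.86495444e-04  3.14051666e+00] [0.45820059 0.01841197 0.27976481] [ 0.62667799 -0.25747739 -0.16382687] 5.580104171125167e-06 0.0024954475768090723
[[-0.10526876 -0.73958853  0.66477612]
 [-0.99444275  0.07731375 -0.07145773]
 [ 0.00145299 -0.66860406 -0.74361717]] [0.43530037 0.02209908 0.4253758 ]
```

View pics/w2.png

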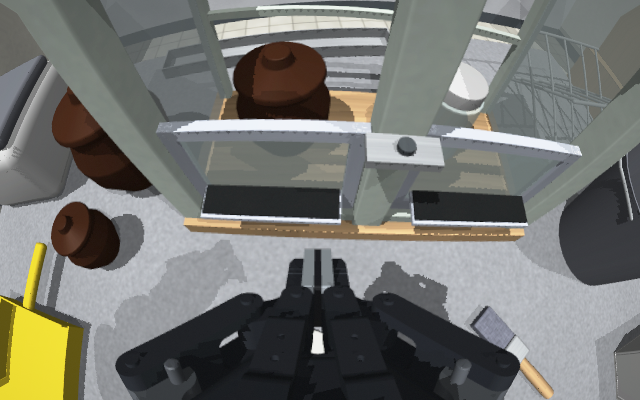

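View pics/w2z.png

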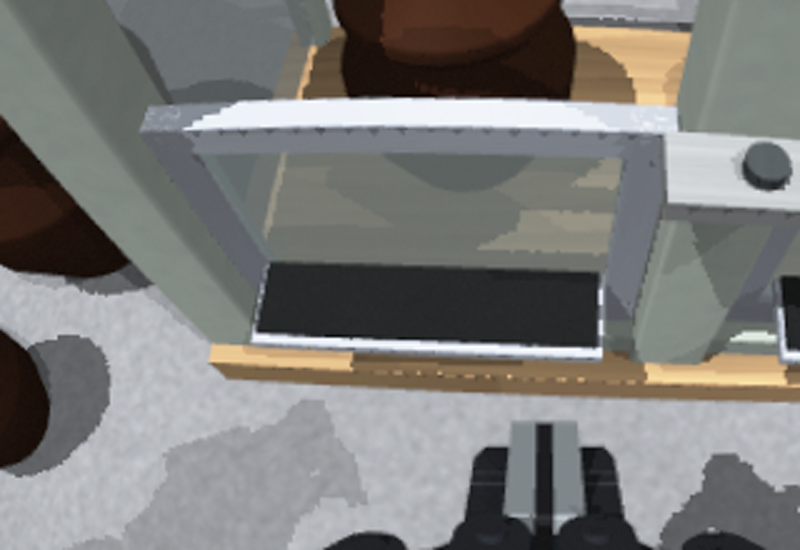

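```bash
python3 - <<'E'
import cv2
a=cv2.imread("pics/w2.png")
cv2.imwrite("pics/a.png",cv2.resize(a[120:240,340:540],None,fx=4,fy=4,interpolation=cv2.INTER_CUBIC))
cv2.imwrite("pics/b.png",cv2.resize(a[170:240,180:360],None,fx=4,fy=4,interpolation=cv2.INTER_CUBIC))
a=cv2.imread("pics/top0.png")
cv2.imwrite("pics/c.png",cv2.resize(a[175:215,260:410],None,fx=5,fy=5,interpolation=cv2.INTER_CUBIC))
E
```

```text
(no output)
```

View pics/a.png

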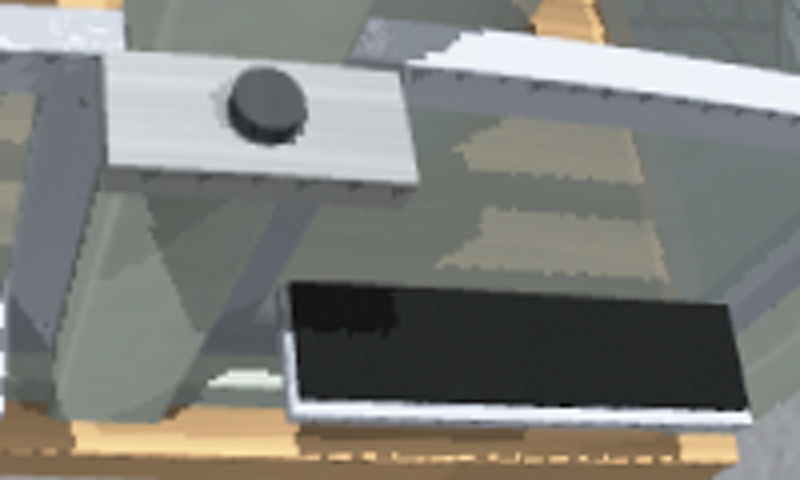

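View pics/b.png

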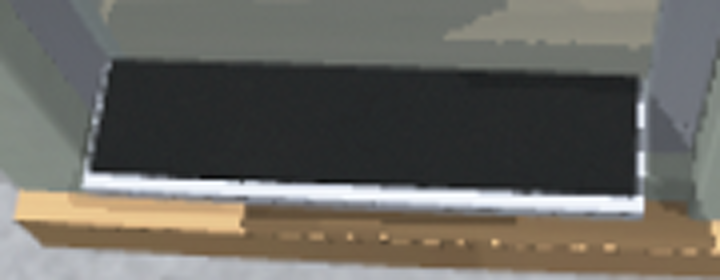

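View pics/c.png

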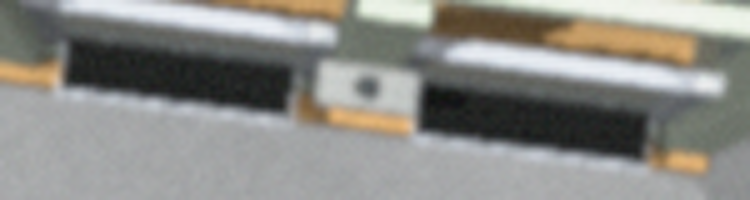

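```bash
python3 - <<'E'
from h import *
w=np.load("pics/w2.npz");t=np.load("pics/top0.npz")
A=lambda x,y:((x+.5)/4-.5+340,(y+.5)/4-.5+120);B=lambda x,y:((x+.5)/4-.5+180,(y+.5)/4-.5+170);C=lambda x,y:((x+.5)/5-.5+260,(y+.5)/5-.5+175)
W={"Ll":B(84,181),"Lr":B(643,206),"Rl":A(290,412),"Rr":A(750,418),"Ml":A(105,173),"Mr":A(412,191)}
Tp={"Ll":C(56,92),"Lr":C(296,120),"Rl":C(413,133),"Rr":C(650,158),"Ml":C(315,105),"Mr":C(417,117)}
for k in W:
    print(k,tri([ray(w,*W[k],True),ray(t,*Tp[k])]), onz(w,*W[k],.105,True).round(4),onz(t,*Tp[k],.105).round(4))
P={k:onz(w,*W[k],.105,True) for k in W}
pl=np.array([P[k] for k in("Ll","Lr","Rl","Rr")]);c=pl.mean(0);d=np.linalg.svd((pl-c)[:,:2])[2][0];d*=np.sign(d[1]);n=np.array([d[1],-d[0],0])
print("yaw",np.arctan2(-d[0],d[1]),"c",c, (pl-c)@n)
for k in W:
    o,r=ray(w,*W[k],True);q=o+r*((c-o)@n)/(r@n);print(k,q.round(4),(q-c)@np.array([*d,0]))
E
```

```text
Ll (array([0.57390647, 0.14033343, 0.11196506]), [0.0011832447480311314, 0.0011832447480312543]) [0.5761 0.1438 0.105 ] [0.5757 0.1401 0.105 ]
Lr (array([ 0.5567793 , -0.02004775,  0.09121006]), [0.002100627065064043, 0.0021006270650639493]) [ 0.5524 -0.0164  0.105 ] [ 0.5544 -0.0215  0.105 ]
Rl (array([ 0.54532099, -0.10176003,  0.09423818]), [0.0005368625035640128, 0.0005368625035640224]) [ 0.5413 -0.0981  0.105 ] [ 0.5445 -0.1003  0.105 ]
Rr (array([ 0.52190275, -0.26091655,  0.10524531]), [0.003465367542840561, 0.0034653675428406613]) [ 0.5186 -0.2618  0.105 ] [ 0.5253 -0.2602  0.105 ]
Ml (array([ 0.54845383, -0.02711368,  0.23242936]), [0.0011612834533452476, 0.0011612834533452309]) [ 0.624  -0.0579  0.105 ] [ 0.5645 -0.0345  0.105 ]
Mr (array([ 0.541486  , -0.08945055,  0.22808812]), [0.0015824975175817088, 0.0015824975175815622]) [ 0.6096 -0.1573  0.105 ] [ 0.5554 -0.1033  0.105 ]
yaw -0.1407020237835366 c [ 0.54710662 -0.05811633  0.105     ] [ 0.00041578 -0.00061111 -0.00011456  0.00030989]
Ll [0.5756 0.1434 0.1061] 0.2035275758640317
Lr [ 0.553  -0.0166  0.1034] 0.041940542745774544
Rl [ 0.5414 -0.0982  0.1047] -0.04044904358195867
Rr [ 0.5184 -0.2611  0.1058] -0.205019825130421
Ml [ 0.5515 -0.0271  0.2281] 0.03128467766244917
Mr [ 0.5428 -0.0885  0.2278] -0.03071895105838898
```

```bash
cat >> h.py <<'E'
YAW=-.135;LIP=np.array([.564,.062,0]);XC=np.array([np.cos(YAW),np.sin(YAW),0])
def M2(a,roll): return target(YAW,np.radians(a))@R.from_euler('z',roll,degrees=True).as_matrix()
def P(f,z): return LIP+XC*f+[0,0,z]
E
python3 - <<'E'
from h import *
from plant import monitor
s=monitor.get_state()
M=M2(37,-13)
print(rel(s,P(-.085,.16),M),rel(s,P(-.085,.10),M),rel(s,P(-.07,.066),M))
E
```

```text
(array([-5.72,  6.84,  9.95]), array([ 10.85,   2.44, -11.75])) (array([-5.73, 10.85, 14.41]), array([ 10.85,   2.44, -11.75])) (array([-5.69, 12.01, 17.94]), array([ 10.85,   2.44, -11.75]))
```

Emit:
{"fn": "play_rows", "kwargs": {"motion": [[0,[-2,2,3],[3,1,-9]],[0,[-4,4.5,6.5],[6,1.5,-11.7]],[0,[-5.7,6.8,10],[10.8,2.4,-11.7]],[0,[-5.7,6.8,10],[10.8,2.4,-11.7]],[0,[-5.7,6.8,10],[10.8,2.4,-11.7]]]}}

```text
t: 3.0
tool_pos: [0.489, 0.0759, 0.1631]
tool_rot: [-1.794, 1.645, -0.999]
contact_force: [0.4, 1.4, 2.4]
finger_gap: -0.0003
```

```bash
python3 - <<'E'
from h import *
from plant import monitor,grab_frame
f=grab_frame("wrist");cv2.imwrite("pics/w3.png",f["pixels"][:,:,::-1]);np.savez("pics/w3.npz",**f)
s=monitor.get_state();print(s["t"],s["joint_pos"],s["tool_pos"],s["contact_force"],np.abs(s["joint_vel"]).max())
print(R.from_rotvec(s["tool_rot"]).as_matrix()-M2(37,-13))
for p in (P(-.085,.10),P(-.07,.066),P(-.002,.066)):print(rel(s,p,M2(37,-13)))
E
```

```text
3.05 [ 0.15953769 -0.98998533 -1.0785408   0.57268955 -0.23819314  3.0989286 ] [0.49092309 0.07594217 0.16869567] [-0.29118707 -0.61750439  1.52915788] 0.08401844300310653
[[-0.00659507  0.00432461  0.00331955]
 [-0.00022173  0.00433129 -0.00362397]
 [-0.00122915 -0.00416363  0.00505366]]
(array([-0.98,  6.09,  3.24]), array([-0.31, -0.26, -0.29]))
(array([-1.39,  7.87,  6.47]), array([-0.31, -0.26, -0.29]))
(array([-0.51,  3.91, 11.93]), array([-0.31, -0.26, -0.29]))
```

View pics/w3.png

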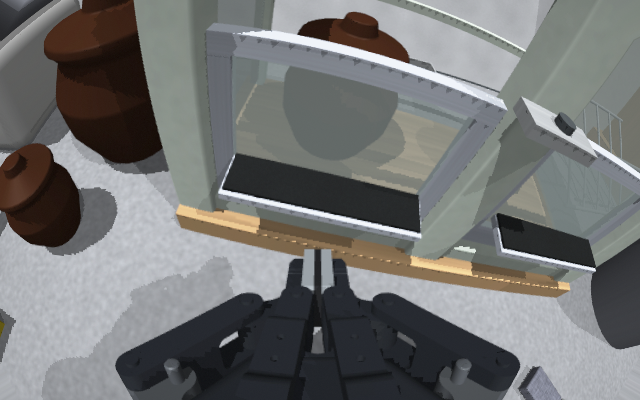

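```bash
cat > fk.py <<'E'
from h import *
from scipy.optimize import least_squares
# general chain, z-up yaw j1, pitch j2,j3,j4, then j5 about ?, j6 roll about tool z
def fk(q,p):
    h,L1,L2,L3,L4,e,yo=p
    Rz=lambda a:R.from_euler('z',a).as_matrix();Ry=lambda a:R.from_euler('y',a).as_matrix()
    A=Rz(q[0])
    pos=np.array([0,0,h])+A@np.array([e,yo,0])
    pos=pos+A@Ry(q[1])@[0,0,L1]
    B=A@Ry(q[1]-q[2]); pos=pos+B@[L2,0,0]
    C=A@Ry(q[1]-q[2]+q[3]); pos=pos+C@[L3,0,0]
    D=C@Rz(q[4]); pos=pos+D@[L4,0,0]
    # tool z = D x ; roll
    T=D@np.array([[0,0,1],[0,-1,0],[1,0,0]]).T if 0 else D@np.stack([[0,0,-1.],[0,1.,0],[1.,0,0]],1)
    return pos,T@R.from_euler('z',q[5]).as_matrix()
data=[([-1.42779023,.0487841,.097549,1.621993,0,1.442997],[.14034758,-.50529,.2490753]),
([-.105604821,-.921664,-.7146908,1.0454383,-.000986,3.1405167],[.4582,.018412,.279765]),
([-.74659394,-.98989224,-.71942209,1.14051512,.48314387,2.66579153],[.43092171,-.12003514,.30628165]),
([ 0.15953769,-0.98998533,-1.0785408,0.57268955,-0.23819314,3.0989286],[0.49092309,0.07594217,0.16869567])]
def res(p): return np.concatenate([fk(q,p)[0]-x for q,x in data]+[(np.array(p)-p0)*1e-3])
p0=np.array([.2,.3,.3,.1,.2,0,0])
sol=least_squares(res,p0);PP=sol.x
if __name__=="__main__":
    print(PP.round(4),(sol.fun*1000).round(1))
    for q,x in data: print(fk(q,PP)[1].round(3))
E
python3 fk.py; python3 -c "
from h import *
print(R.from_rotvec([-2.49961772,  1.90020326,  0.00271588]).as_matrix().round(3));print(M2(37,-13).round(3))"
```

```text
[ 0.2559  0.4281  0.5216  0.1623  0.2966 -0.0211  0.0669] [-0.1  0.6  0.9  1.4 -0.2  0.8 -0.1  0.2 -1.  -0.6 -0.2 -0.7  0.1  0.1
  0.2  0.1  0.1 -0.   0.1]
[[ 0.964  0.268 -0.   ]
 [ 0.268 -0.964  0.002]
 [ 0.    -0.002 -1.   ]]
[[ 0.74  -0.105  0.665]
 [-0.077 -0.994 -0.071]
 [ 0.669  0.001 -0.744]]
[[ 0.673 -0.082  0.735]
 [-0.071 -0.996 -0.047]
 [ 0.736 -0.02  -0.677]]
[[ 0.607 -0.004  0.795]
 [ 0.14  -0.984 -0.111]
 [ 0.782  0.178 -0.597]]
[[ 0.268 -0.964 -0.   ]
 [-0.964 -0.268  0.002]
 [-0.002 -0.    -1.   ]]
[[ 0.003 -0.611  0.791]
 [-0.984 -0.144 -0.107]
 [ 0.18  -0.778 -0.602]]
```

```bash
cat >> fk.py <<'E'
LO=np.array([-2.91,-.99,-1.21,-2.12,-1.49,-3.14]);HI=np.array([2.91,1.94,1.42,2.29,1.47,3.14])
def FK(q):
    p,T=fk(q,PP);return p,T@R.from_euler('z',np.pi/2).as_matrix()
def ik(p,M,q0,m=.03):
    def r(q):
        x,T=FK(q);return np.concatenate([(x-p)*10,R.from_matrix(T.T@M).as_rotvec()])
    s=least_squares(r,np.clip(q0,LO+m+.01,HI-m-.01),bounds=(LO+m,HI-m));return s.x,np.linalg.norm(s.fun)
E
python3 - <<'E'
from fk import *
q0=np.array([.1,-.9,-.9,.8,-.2,2.9])
for rollbase in (0,90,180):
  for a in (35,42,50,58):
   for roll in (-20,0,):
    if rollbase==180: q1=q0*[1,1,1,1,1,0]
    elif rollbase==90:q1=q0*[1,1,1,1,1,0]+[0,0,0,0,0,1.5]
    else:q1=q0
    out=[]
    for f,z in ((-.085,.16),(-.07,.066),(-.002,.066),(-.002,.21)):
        q,e=ik(P(f,z),M2(a,roll-rollbase),q1);out.append("ok" if e<2e-3 else f"{e:.2f}")
    print(rollbase,a,roll,out,q.round(2))
E
```

```text
0 35 -20 ['0.07', '0.07', 'ok', 'ok'] [ 0.09 -0.76 -0.94  0.45 -0.18  2.92]
0 35 0 ['0.22', '0.19', '0.14', '0.14'] [ 0.02 -0.8  -0.96  0.44 -0.07  3.11]
0 42 -20 ['ok', 'ok', 'ok', 'ok'] [ 0.07 -0.67 -0.81  0.6  -0.15  2.93]
0 42 0 ['0.17', '0.16', '0.15', '0.15'] [ 0.   -0.7  -0.83  0.6  -0.03  3.11]
0 50 -20 ['ok', 'ok', 'ok', 'ok'] [ 0.06 -0.55 -0.66  0.77 -0.12  2.94]
0 50 0 ['0.17', '0.17', '0.15', '0.15'] [-0.01 -0.57 -0.68  0.77 -0.    3.11]
0 58 -20 ['ok', 'ok', 'ok', 'ok'] [ 0.04 -0.42 -0.51  0.93 -0.09  2.94]
0 58 0 ['0.17', '0.17', '0.15', '0.15'] [-0.02 -0.44 -0.52  0.93  0.02  3.11]
90 35 -20 ['0.07', '0.07', 'ok', 'ok'] [ 0.09 -0.76 -0.94  0.45 -0.18  1.35]
90 35 0 ['0.07', '0.07', 'ok', 'ok'] [ 0.09 -0.76 -0.94  0.45 -0.18  1.7 ]
90 42 -20 ['ok', 'ok', 'ok', 'ok'] [ 0.07 -0.67 -0.81  0.6  -0.15  1.36]
90 42 0 ['ok', 'ok', 'ok', 'ok'] [ 0.07 -0.67 -0.81  0.6  -0.15  1.71]
90 50 -20 ['ok', 'ok', 'ok', 'ok'] [ 0.06 -0.55 -0.66  0.77 -0.12  1.37]
90 50 0 ['ok', 'ok', 'ok', 'ok'] [ 0.06 -0.55 -0.66  0.77 -0.12  1.72]
90 58 -20 ['ok', 'ok', 'ok', 'ok'] [ 0.04 -0.42 -0.51  0.93 -0.09  1.37]
90 58 0 ['ok', 'ok', 'ok', 'ok'] [ 0.04 -0.42 -0.51  0.93 -0.09  1.72]
180 35 -20 ['0.07', '0.07', 'ok', 'ok'] [ 0.09 -0.76 -0.94  0.45 -0.18 -0.22]
180 35 0 ['0.07', '0.07', 'ok', 'ok'] [ 0.09 -0.76 -0.94  0.45 -0.18  0.13]
180 42 -20 ['ok', 'ok', 'ok', 'ok'] [ 0.07 -0.67 -0.81  0.6  -0.15 -0.21]
180 42 0 ['ok', 'ok', 'ok', 'ok'] [ 0.07 -0.67 -0.81  0.6  -0.15  0.14]
180 50 -20 ['ok', 'ok', 'ok', 'ok'] [ 0.06 -0.55 -0.66  0.77 -0.12 -0.2 ]
180 50 0 ['ok', 'ok', 'ok', 'ok'] [ 0.06 -0.55 -0.66  0.77 -0.12  0.15]
180 58 -20 ['ok', 'ok', 'ok', 'ok'] [ 0.04 -0.42 -0.51  0.93 -0.09 -0.2 ]
180 58 0 ['ok', 'ok', 'ok', 'ok'] [ 0.04 -0.42 -0.51  0.93 -0.09  0.15]
```

```bash
python3 - <<'E'
from fk import *
from plant import monitor
s=monitor.get_state()
for p in (P(-.085,.15),P(-.075,.064),P(-.004,.064)):print(rel(s,p,M2(44,-20)),ik(p,M2(44,-20),[.1,-.8,-.9,.6,-.2,2.9])[0].round(2))
E
```

```text
(array([-0.08,  2.17,  0.26]), array([-7.02, -2.25, -7.29])) [ 0.13 -0.89 -1.    0.68 -0.19  2.98]
(array([-1.49,  8.32,  6.19]), array([-7.02, -2.25, -7.29])) [ 0.12 -0.76 -1.11  0.43 -0.18  2.97]
(array([-0.57,  4.18, 11.89]), array([-7.02, -2.25, -7.29])) [ 0.07 -0.48 -0.98  0.27 -0.15  2.94]
```

Emit:
{"fn": "play_rows", "kwargs": {"motion": [[0,[-0.1,2.2,0.3],[-7,-2.2,-7.3]],[0,[-0.1,2.2,0.3],[-7,-2.2,-7.3]],[0,[-0.5,5,3],[-7,-2.2,-7.3]],[0,[-1.5,8.3,6.2],[-7,-2.2,-7.3]],[0,[-1.5,8.3,6.2],[-7,-2.2,-7.3]],[0,[-1.5,8.3,6.2],[-7,-2.2,-7.3]]]}}

```text
t: 3.8
tool_pos: [0.4927, 0.0722, 0.0695]
tool_rot: [-1.993, 1.611, -0.941]
contact_force: [1.1, -0.6, 1.1]
finger_gap: 0.0003
```

```bash
python3 - <<'E'
from fk import *
from plant import monitor,grab_frame
f=grab_frame("wrist");cv2.imwrite("pics/w4.png",f["pixels"][:,:,::-1]);np.savez("pics/w4.npz",**f)
f=grab_frame("scene");cv2.imwrite("pics/s4.png",f["pixels"][:,:,::-1])
s=monitor.get_state();print(s["t"],s["joint_pos"],s["tool_pos"],s["contact_force"],np.abs(s["joint_vel"]).max())
print(P(-.075,.064))
for p in (P(-.004,.064),P(-.004,.14),P(-.004,.20)):print(rel(s,p,M2(44,-20)))
E
```

```text
3.9 [ 0.12035062 -0.78613343 -1.12239112  0.43842365 -0.18389112  2.97229144] [0.49309691 0.07244502 0.07042127] [ 0.69346844 -0.68442029 -0.16126007] 0.00975277225979775
[0.4896824  0.07209427 0.064     ]
(array([ 1.5 , -3.91,  5.35]), array([-0.53, -0.16, -0.12]))
(array([ 3.38, -9.1 ,  0.13]), array([-0.53, -0.16, -0.12]))
(array([  4.85, -13.2 ,  -4.  ]), array([-0.53, -0.16, -0.12]))
```

View pics/w4.png

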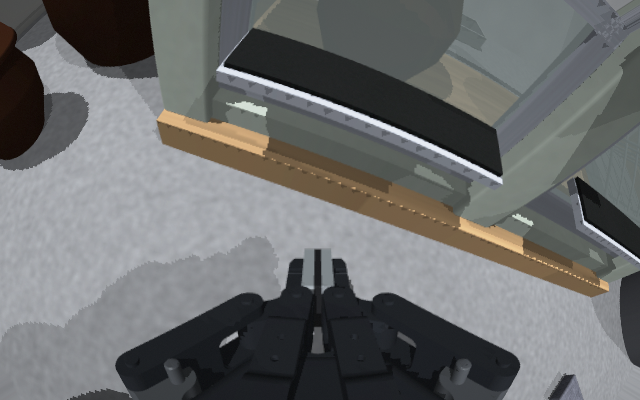

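View pics/s4.png

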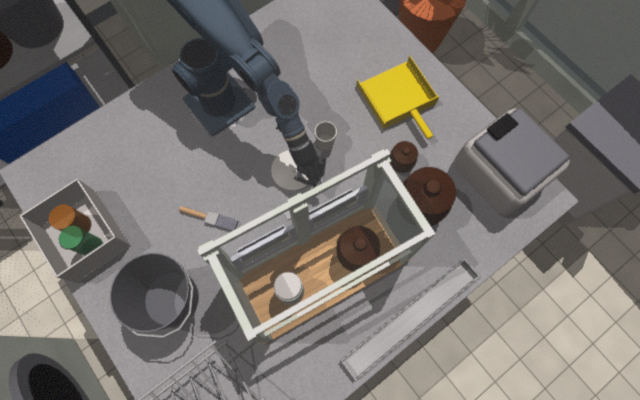

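Emit:
{"fn": "play_rows", "kwargs": {"motion": [[0,[0.5,-1.3,1.8],[-0.5,0,0]],[0,[1.0,-2.6,3.6],[-0.5,0,0]],[0,[1.5,-4,5.2],[-0.5,0,0]],[0,[1.5,-4,5.2],[-0.5,0,0]],[0,[1.5,-4,5.2],[-0.5,0,0]]]}}

```text
t: 4.53
tool_pos: [0.5601, 0.0631, 0.0674]
tool_rot: [-1.997, 1.615, -0.938]
contact_force: [0.3, 0.1, -0.2]
finger_gap: 0.0003
```

```bash
cat > look.py <<'E'
import sys
from fk import *
from plant import monitor,grab_frame
n=sys.argv[1]
f=grab_frame("wrist");cv2.imwrite(f"pics/w{n}.png",f["pixels"][:,:,::-1]);np.savez(f"pics/w{n}.npz",**f)
s=monitor.get_state();print(s["t"],s["joint_pos"],s["tool_pos"],s["contact_force"],np.abs(s["joint_vel"]).max())
d=s["tool_pos"]-LIP;print("f",d@XC,"lat",d@[-XC[1],XC[0],0])
for p in (P(-.004,.12),P(-.004,.2),P(-.004,.208)):print(rel(s,p,M2(44,-20)))
E
python3 look.py 5
```

```text
4.575 [ 0.07293904 -0.49495811 -0.97840737  0.29282709 -0.15152035  2.93996057] [0.55965595 0.06312855 0.06687962] [-1.1985185  -0.35581451 -0.67960366] 0.018679785354366023
f -0.004456414153572553 lat 0.000533611834202653
(array([ 1.37, -3.61, -3.65]), array([-0.11, -0.17, -0.13]))
(array([ 3.34, -9.04, -9.19]), array([-0.11, -0.17, -0.13]))
(array([ 3.54, -9.58, -9.74]), array([-0.11, -0.17, -0.13]))
```

View pics/w5.png

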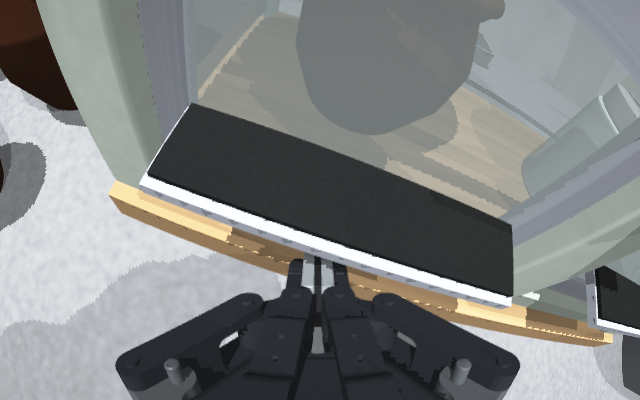

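Emit:
{"fn": "play_rows", "kwargs": {"motion": [[0,[0.25,-0.68,-0.69],[0,0,0]],[0,[0.5,-1.36,-1.38],[0,0,0]],[0,[0.74,-2.04,-2.07],[0,0,0]],[0,[1.0,-2.7,-2.8],[0,0,0]],[0,[1.25,-3.4,-3.45],[0,0,0]],[0,[1.5,-4.1,-4.15],[0,0,0]],[0,[1.5,-4.1,-4.15],[0,0,0]]]}}

```text
t: 5.45
tool_pos: [0.5592, 0.0631, 0.127]
tool_rot: [-1.999, 1.616, -0.936]
contact_force: [-8.6, 1.8, -1.7]
finger_gap: 0.0003
```

```bash
python3 look.py 6
```

```text
5.5 [ 0.07283956 -0.58142907 -0.90009109  0.45938951 -0.15137727  2.93968843] [0.55929175 0.06308786 0.12696733] [-8.2211805   0.97026152 -1.09655758] 0.007293399607838104
f -0.0048118259439727945 lat 0.00044427521442370806
(array([-0.11,  0.43,  0.54]), array([-0.01, -0.14, -0.1 ]))
(array([ 1.86, -4.98, -5.01]), array([-0.01, -0.14, -0.1 ]))
(array([ 2.06, -5.52, -5.56]), array([-0.01, -0.14, -0.1 ]))
```

View pics/w6.png

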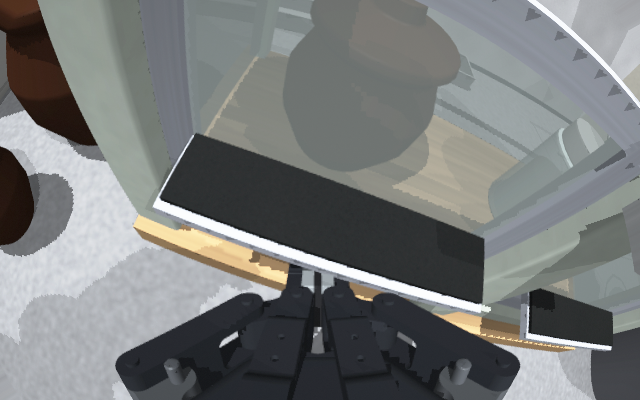

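```bash
cat > lip.py <<'E'
from h import *
def q(f,u,v):
    o,r=ray(f,u,v,True);n=XC;c=LIP
    x=o+r*((c-o)@n)/(r@n);return x.round(4),round(float((x-c)@np.array([-XC[1],XC[0],0])),4)
E
python3 - <<'E'
from lip import *
for n,pts in(("5",[(147,180),(511,302)]),("6",[(157,205),(483,309),(524,334),(612,346)])):
    w=np.load(f"pics/w{n}.npz")
    for p in pts: print(n,q(w,*p))
E
```

```text
5 (array([0.5746, 0.1399, 0.1095]), 0.0786)
5 (array([ 0.5525, -0.0227,  0.1042]), -0.0855)
6 (array([0.5748, 0.1419, 0.1446]), 0.0806)
6 (array([ 0.5523, -0.0241,  0.1418]), -0.0869)
6 (array([ 0.5413, -0.1053,  0.1046]), -0.1688)
6 (array([ 0.5174, -0.2814,  0.104 ]), -0.3465)
```

Emit:
{"fn": "play_rows", "kwargs": {"motion": [[0,[0.2,-0.55,-0.6],[0,0,0]],[0,[0.4,-1.1,-1.2],[0,0,0]],[0,[0.6,-1.65,-1.75],[0,0,0]],[0,[0.8,-2.2,-2.3],[0,0,0]],[0,[1.0,-2.75,-2.85],[0,0,0]],[0,[1.2,-3.3,-3.4],[0,0,0]],[0,[1.4,-3.85,-3.95],[0,0,0]],[0,[1.6,-4.4,-4.5],[0,0,0]],[0,[1.8,-4.9,-5.0],[0,0,0]],[0,[1.8,-4.9,-5.0],[0,0,0]]]}}

```text
t: 6.75
tool_pos: [0.5594, 0.063, 0.2005]
tool_rot: [-1.999, 1.615, -0.937]
contact_force: [-9.2, 1.8, -1.6]
finger_gap: -0.0
```

```bash
python3 look.py 7
```

```text
6.8 [ 0.07255001 -0.63198861 -0.78001128  0.62941999 -0.15111389  2.93935829] [0.55947046 0.06301492 0.20038733] [-8.39517956  1.25274414 -1.41632162] 0.004665523199544993
f -0.004624929317496314 lat 0.00039605761038258666
(array([-1.93,  5.41,  5.62]), array([-0.05, -0.15, -0.1 ]))
(array([ 0.04, -0.  ,  0.07]), array([-0.05, -0.15, -0.1 ]))
(array([ 0.24, -0.54, -0.48]), array([-0.05, -0.15, -0.1 ]))
```

View pics/w7.png

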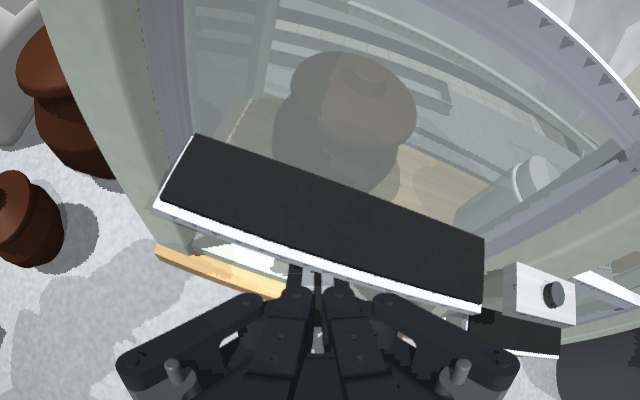

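```bash
python3 - <<'E'
import cv2
a=cv2.imread("pics/w7.png")
cv2.imwrite("pics/w7z.png",cv2.resize(a[240:370,410:610],None,fx=4,fy=4,interpolation=cv2.INTER_CUBIC))
E
```

```text
(no output)
```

View pics/w7z.png

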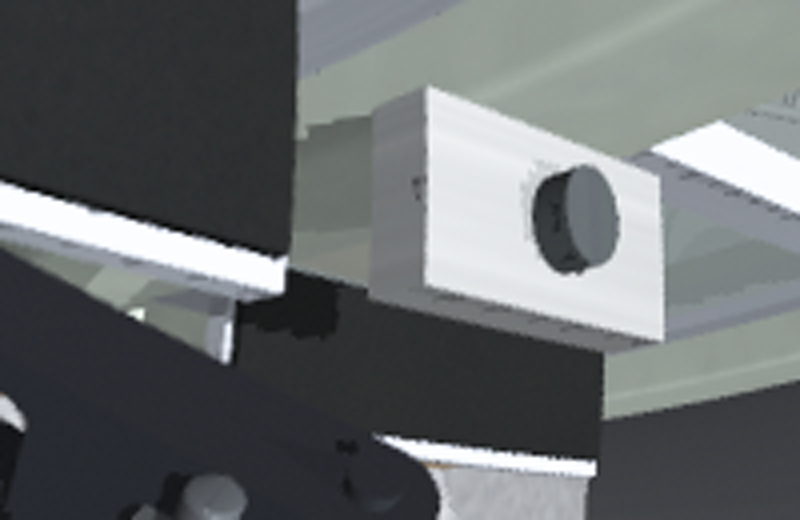

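```bash
python3 - <<'E'
from lip import *
w=np.load("pics/w7.npz")
A=lambda x,y:((x+.5)/4-.5+410,(y+.5)/4-.5+240)
for k,p in dict(liptop=A(286,257),lipbot=A(282,297),lipleft_top=(154,201),mtl=A(426,287),mbl=A(372,298),mtr=A(663,341),mbr=A(608,352),R=(559,356)).items(): print(k,q(w,*p))
E
```

```text
liptop (array([ 0.5535, -0.0154,  0.2231]), -0.0781)
lipbot (array([ 0.5514, -0.0304,  0.2062]), -0.0933)
lipleft_top (array([0.5749, 0.1422, 0.2221]), 0.0809)
mtl (array([ 0.55  , -0.0414,  0.2245]), -0.1043)
mbl (array([ 0.5501, -0.0404,  0.2149]), -0.1034)
mtr (array([ 0.5408, -0.1091,  0.2237]), -0.1727)
mbr (array([ 0.5409, -0.1079,  0.2125]), -0.1714)
R (array([ 0.5164, -0.2887,  0.093 ]), -0.354)
```

```bash
python3 - <<'E'
import cv2
a=cv2.imread("pics/w7.png")
cv2.imwrite("pics/w7y.png",cv2.resize(a[285:335,440:520],None,fx=10,fy=10,interpolation=cv2.INTER_NEAREST))
cv2.imwrite("pics/w7x.png",cv2.resize(a[190:240,145:225],None,fx=10,fy=10,interpolation=cv2.INTER_NEAREST))
E
```

```text
(no output)
```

View pics/w7y.png

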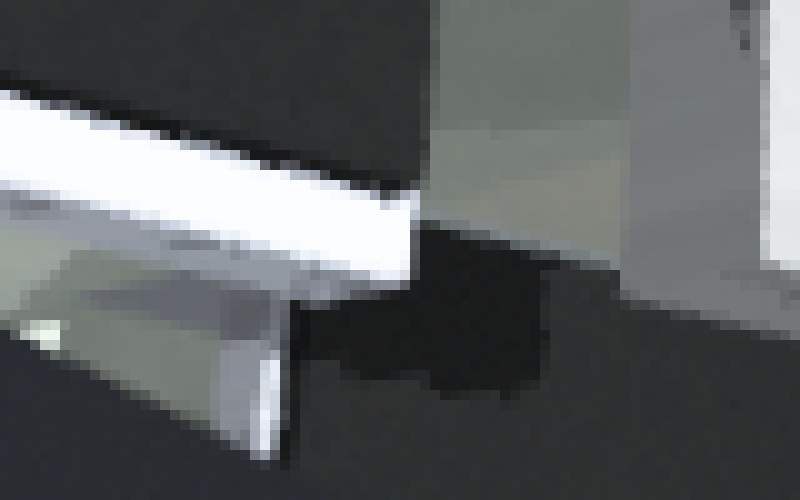

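View pics/w7x.png

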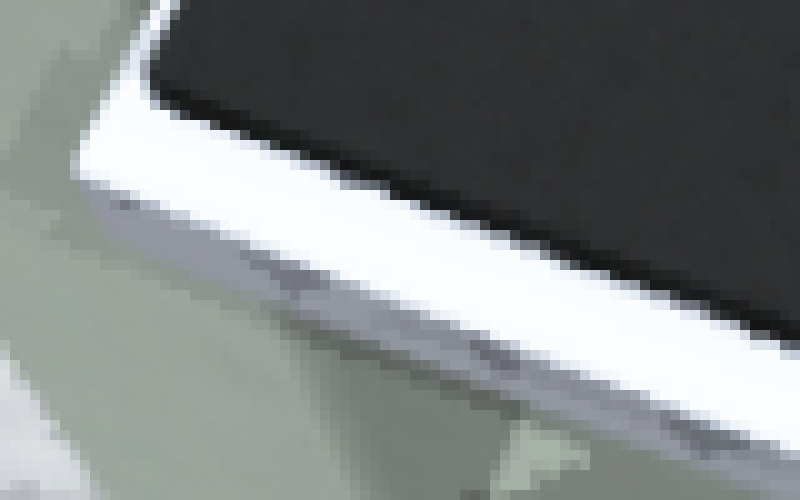

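```bash
python3 - <<'E'
from lip import *
w=np.load("pics/w7.npz")
for k,p in dict(lipRbot=(470,314.8),lipRtop=(480.5,313),lipLbot=(155.5,213),lipLtop=(152.3,206.5),mbl=(501.7,314.3),mbr=(561.6,327.6),mtl=(516,311.3),mtr=(575.5,324.9)).items(): print(k,q(w,*p))
# w2: true front corners from top/bottom
w=np.load("pics/w2.npz")
A=lambda x,y:((x+.5)/4-.5+340,(y+.5)/4-.5+120)
for k,p in dict(mtl=A(106,164),mtr=A(416,187),mbl=A(106,183),mbr=A(408,198)).items(): print(k,q(w,*p))
E
```

```text
lipRbot (array([ 0.5518, -0.0279,  0.2   ]), -0.0908)
lipRtop (array([ 0.5516, -0.0291,  0.208 ]), -0.0919)
lipLbot (array([0.5753, 0.1453, 0.207 ]), 0.084)
lipLtop (array([0.5753, 0.1451, 0.2143]), 0.0839)
mbl (array([ 0.5501, -0.0403,  0.2142]), -0.1033)
mbr (array([ 0.5409, -0.1078,  0.2125]), -0.1713)
mtl (array([ 0.55  , -0.0412,  0.2246]), -0.1042)
mtr (array([ 0.5407, -0.1093,  0.2237]), -0.1729)
mtl (array([ 0.5519, -0.027 ,  0.2306]), -0.0899)
mtr (array([ 0.5434, -0.0895,  0.2282]), -0.1529)
mbl (array([ 0.5518, -0.028 ,  0.2238]), -0.0908)
mbr (array([ 0.5434, -0.0894,  0.2239]), -0.1528)
```

```bash
python3 - <<'E'
import lip
from lip import *
L0=lip.LIP.copy()
w=np.load("pics/w7.npz");w2=np.load("pics/w2.npz")
A=lambda x,y:((x+.5)/4-.5+340,(y+.5)/4-.5+120)
for sh in(-.004,-.006,-.008):
  lip.LIP=L0+XC*sh
  print(sh)
  for W,D in((w,dict(lipRbot=(470,314.8),lipRtop=(480.5,313),lipLbot=(155.5,213),lipLtop=(152.3,206.5),mbl=(501.7,314.3),mbr=(561.6,327.6),mtl=(516,311.3),mtr=(575.5,324.9))),(w2,dict(mtl=A(106,164),mtr=A(416,187),mbl=A(106,183),mbr=A(408,198)))):
    print({k:(round(float(q(W,*p)[0][2]),4),q(W,*p)[1]) for k,p in D.items()})
E
```

```text
-0.004
{'lipRbot': (0.2135, -0.0792), 'lipRtop': (0.2207, -0.0803), 'lipLbot': (0.2199, 0.0787), 'lipLtop': (0.2265, 0.0786), 'mbl': (0.2264, -0.0905), 'mbr': (0.2249, -0.152), 'mtl': (0.2358, -0.0913), 'mtr': (0.235, -0.1534)}
{'mtl': (0.237, -0.0888), 'mtr': (0.2347, -0.1497), 'mbl': (0.2304, -0.0897), 'mbr': (0.2305, -0.1496)}
-0.006
{'lipRbot': (0.2203, -0.0735), 'lipRtop': (0.2271, -0.0744), 'lipLbot': (0.2263, 0.076), 'lipLtop': (0.2326, 0.0759), 'mbl': (0.2325, -0.0842), 'mbr': (0.231, -0.1424), 'mtl': (0.2414, -0.0849), 'mtr': (0.2406, -0.1437)}
{'mtl': (0.2402, -0.0882), 'mtr': (0.2379, -0.1482), 'mbl': (0.2337, -0.0892), 'mbr': (0.2338, -0.148)}
-0.008
{'lipRbot': (0.2271, -0.0677), 'lipRtop': (0.2335, -0.0686), 'lipLbot': (0.2328, 0.0734), 'lipLtop': (0.2387, 0.0733), 'mbl': (0.2386, -0.0778), 'mbr': (0.2372, -0.1327), 'mtl': (0.247, -0.0785), 'mtr': (0.2463, -0.134)}
{'mtl': (0.2434, -0.0877), 'mtr': (0.2411, -0.1466), 'mbl': (0.237, -0.0886), 'mbr': (0.2371, -0.1465)}
```

Emit:
{"fn": "play_rows", "kwargs": {"motion": [[0,[0.1,-0.3,-0.3],[0,0,0]],[0,[0.18,-0.5,-0.5],[0,0,0]],[0,[0.27,-0.75,-0.76],[0,0,0]],[0,[0.27,-0.75,-0.76],[0,0,0]],[0,[0.27,-0.75,-0.76],[0,0,0]]]}}

```text
t: 7.42
tool_pos: [0.5594, 0.063, 0.2123]
tool_rot: [-1.998, 1.615, -0.937]
contact_force: [-8.0, 0.9, -1.7]
finger_gap: -0.0001
```

```bash
python3 look.py 8; python3 - <<'E'
import cv2
a=cv2.imread("pics/w8.png")
cv2.imwrite("pics/w8y.png",cv2.resize(a[270:350,450:580],None,fx=6,fy=6,interpolation=cv2.INTER_NEAREST))
cv2.imwrite("pics/w8x.png",cv2.resize(a[190:240,145:225],None,fx=10,fy=10,interpolation=cv2.INTER_NEAREST))
E
```

```text
7.475 [ 0.07274825 -0.63597249 -0.7587624   0.65441006 -0.15142222  2.93942274] [0.55942912 0.06303318 0.21222614] [-8.31529736  0.96691498 -0.98240617] 0.0012747431053174807
f -0.00466834850413338 lat 0.0004085839325404733
(array([-2.22,  6.22,  6.44]), array([-0.06, -0.16, -0.1 ]))
(array([-0.25,  0.8 ,  0.9 ]), array([-0.06, -0.16, -0.1 ]))
(array([-0.05,  0.26,  0.34]), array([-0.06, -0.16, -0.1 ]))
```

View pics/w8y.png

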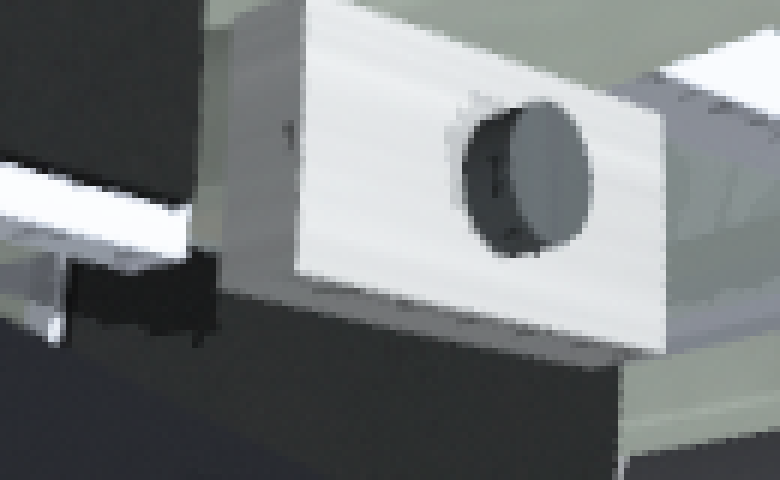

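View pics/w8.png

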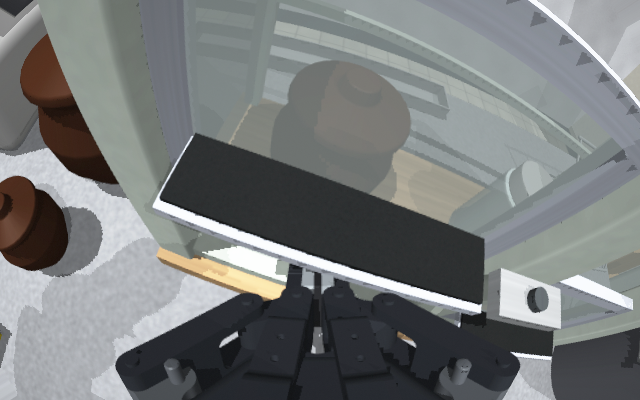

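```bash
python3 - <<'E'
import lip
from lip import *
L0=lip.LIP.copy()
W=np.load("pics/w8.npz")
D=dict(lipRbot=(470,314.8),lipRtop=(480.5,313),lipLbot=(155.5,213),lipLtop=(152.3,206.5),mbl=(486.3,317.9),mbr=(551.3,330.8),mtl=(499,315.4),mtr=(560.4,328.2))
for sh in(-.003,-.004,-.005):
  lip.LIP=L0+XC*sh
  V={k:(q(W,*p)[1],float(q(W,*p)[0][2])) for k,p in D.items()}
  print(sh,{k:(round(a,4),round(b,4)) for k,(a,b) in V.items()})
  for e in("bot","top"):
    c=np.polyfit(*zip(V["lipL"+e],V["lipR"+e]),1);m=[V["m"+e[0]+x] for x in"lr"]
    print(e,[round((b-np.polyval(c,a))*1000,1) for a,b in m])
E
```

```text
-0.003 {'lipRbot': (-0.0821, 0.222), 'lipRtop': (-0.0832, 0.2294), 'lipLbot': (0.08, 0.2286), 'lipLtop': (0.0799, 0.2353), 'mbl': (-0.0939, 0.2229), 'mbr': (-0.1603, 0.2226), 'mtl': (-0.0946, 0.2324), 'mtr': (-0.158, 0.2319)}
bot [np.float64(1.4), np.float64(3.8)]
top [np.float64(3.4), np.float64(5.2)]
-0.004 {'lipRbot': (-0.0792, 0.2254), 'lipRtop': (-0.0803, 0.2326), 'lipLbot': (0.0787, 0.2318), 'lipLtop': (0.0786, 0.2384), 'mbl': (-0.0907, 0.2263), 'mbr': (-0.1553, 0.226), 'mtl': (-0.0914, 0.2355), 'mtr': (-0.1531, 0.235)}
bot [np.float64(1.4), np.float64(3.7)]
top [np.float64(3.3), np.float64(5.1)]
-0.005 {'lipRbot': (-0.0763, 0.2288), 'lipRtop': (-0.0774, 0.2358), 'lipLbot': (0.0774, 0.235), 'lipLtop': (0.0772, 0.2414), 'mbl': (-0.0875, 0.2296), 'mbr': (-0.1504, 0.2293), 'mtl': (-0.0882, 0.2386), 'mtr': (-0.1483, 0.2382)}
bot [np.float64(1.3), np.float64(3.5)]
top [np.float64(3.2), np.float64(5.0)]
```

Emit:
{"fn": "play_rows", "kwargs": {"motion": [[0,[0.05,-0.14,-0.14],[0,0,0]],[0,[0.05,-0.14,-0.14],[0,0,0]],[0,[0.05,-0.14,-0.14],[0,0,0]]]}}

```text
t: 7.85
tool_pos: [0.5594, 0.063, 0.2152]
tool_rot: [-1.998, 1.615, -0.938]
contact_force: [-7.9, 1.4, -1.7]
finger_gap: -0.0001
```

Emit:
{"fn": "play_rows", "kwargs": {"motion": [[0,[-0.3,0.94,0],[0,0,0]],[0,[-0.7,1.9,0],[0,0,0]],[0,[-1.4,3.8,0],[0,0,0]],[0,[-1.4,3.8,-3],[0,0,0]],[0,[-1.4,3.8,-6],[0,0,0]],[0,[-1.4,3.8,-8],[0,0,0]],[0,[-1.4,3.8,-8],[0,0,0]],[0,[-1.4,3.8,-8],[0,0,0]]]}}

```text
t: 8.85
tool_pos: [0.4748, 0.075, 0.2414]
tool_rot: [-1.997, 1.614, -0.938]
contact_force: [0.3, -0.8, -1.2]
finger_gap: 0.0001
```

```bash
python3 look.py 9; python3 - <<'E'
import cv2
from plant import grab_frame
f=grab_frame("top");cv2.imwrite("pics/t9.png",f["pixels"][:,:,::-1])
f=grab_frame("scene");cv2.imwrite("pics/s9.png",f["pixels"][:,:,::-1])
E
```

```text
8.9 [ 0.13900933 -0.90825831 -0.82728982  0.86659884 -0.1988522   2.986894  ] [0.47462171 0.07485426 0.24055671] [-0.06816592  0.01626535 -0.29299979] 0.013092417555602549
f -0.09029512443818906 lat 0.0007078508683217817
(array([-0.89,  2.55, 14.58]), array([-0.05, -0.18, -0.1 ]))
(array([ 1.09, -2.86,  9.03]), array([-0.05, -0.18, -0.1 ]))
(array([ 1.28, -3.4 ,  8.48]), array([-0.05, -0.18, -0.1 ]))
```

View pics/w9.png

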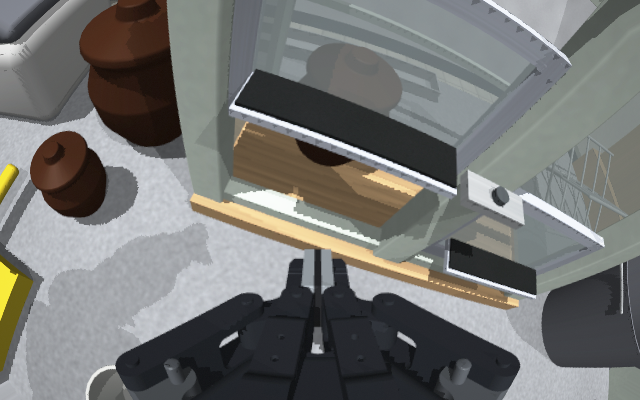

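View pics/t9.png

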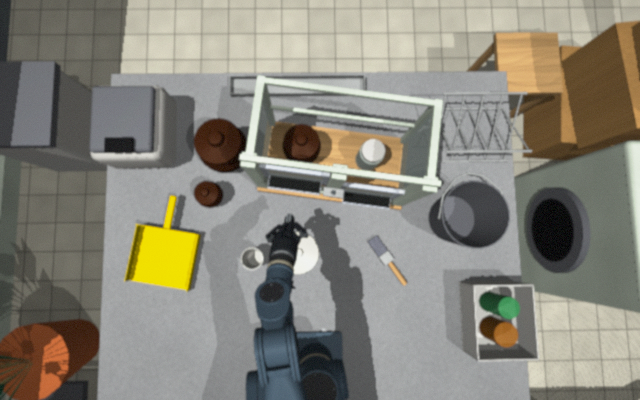

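Sash stands raised; everything else looks undisturbed. Check the level precisely in this view.

```bash
python3 - <<'E'
import cv2
a=cv2.imread("pics/w9.png")
cv2.imwrite("pics/w9y.png",cv2.resize(a[165:235,430:540],None,fx=7,fy=7,interpolation=cv2.INTER_NEAREST))
cv2.imwrite("pics/w9x.png",cv2.resize(a[85:135,220:300],None,fx=9,fy=9,interpolation=cv2.INTER_NEAREST))
E
```

```text
(no output)
```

View pics/w9y.png

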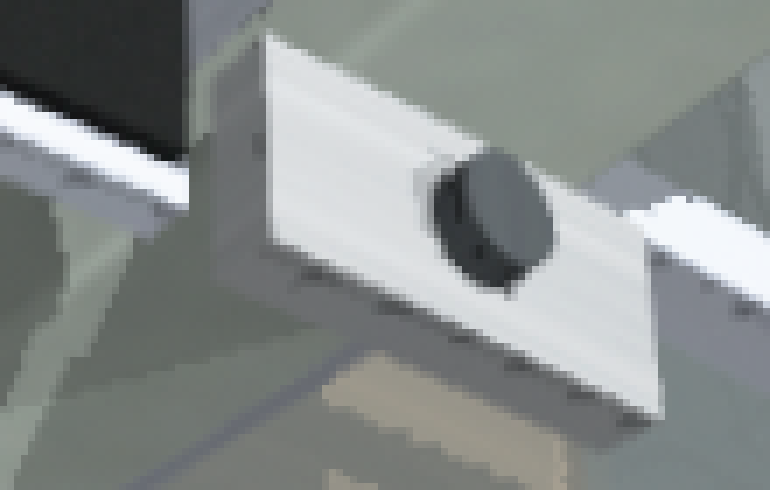

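View pics/w9x.png

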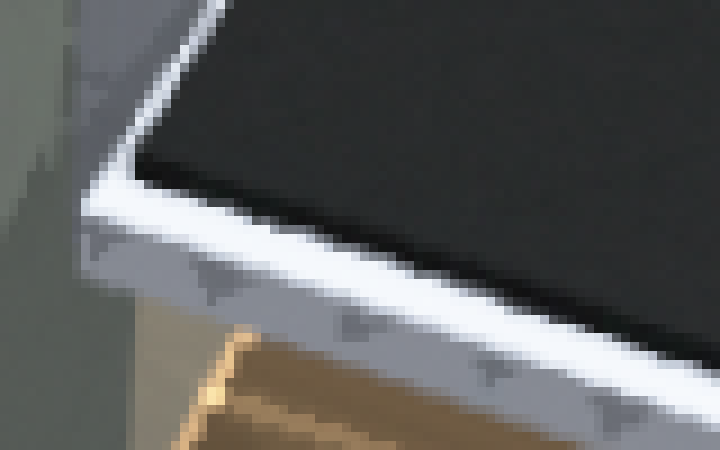

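```bash
python3 - <<'E'
import lip
from lip import *
L0=lip.LIP.copy()
W=np.load("pics/w9.npz")
D=dict(lipRbot=(451,198.9),lipRtop=(456.4,194.2),lipLbot=(228.6,115.1),lipLtop=(228.6,108.1),mbl=(460.3,205.3),mbr=(516.4,228.8),mtl=(468.4,198.8),mtr=(524.1,223.8))
for sh in(-.002,-.004,-.006):
  lip.LIP=L0+XC*sh
  V={k:(q(W,*p)[1],float(q(W,*p)[0][2])) for k,p in D.items()}
  print(sh,{k:(round(a,4),round(b,4)) for k,(a,b) in V.items()})
  for e in("bot","top"):
    c=np.polyfit(*zip(V["lipL"+e],V["lipR"+e]),1);m=[V["m"+e[0]+x] for x in"lr"]
    print(e,[round((b-np.polyval(c,a))*1000,1) for a,b in m])
E
```

```text
-0.002 {'lipRbot': (-0.0815, 0.2268), 'lipRtop': (-0.0811, 0.2339), 'lipLbot': (0.0809, 0.229), 'lipLtop': (0.081, 0.2356), 'mbl': (-0.0921, 0.2241), 'mbr': (-0.1532, 0.225), 'mtl': (-0.0917, 0.2345), 'mtr': (-0.1523, 0.2349)}
bot [np.float64(-2.6), np.float64(-0.8)]
top [np.float64(0.7), np.float64(1.7)]
-0.004 {'lipRbot': (-0.0797, 0.2292), 'lipRtop': (-0.0794, 0.2363), 'lipLbot': (0.0801, 0.2314), 'lipLtop': (0.0802, 0.2379), 'mbl': (-0.0902, 0.2266), 'mbr': (-0.1503, 0.2275), 'mtl': (-0.0897, 0.2369), 'mtr': (-0.1494, 0.2372)}
bot [np.float64(-2.5), np.float64(-0.7)]
top [np.float64(0.7), np.float64(1.6)]
-0.006 {'lipRbot': (-0.0779, 0.2317), 'lipRtop': (-0.0776, 0.2386), 'lipLbot': (0.0792, 0.2339), 'lipLtop': (0.0794, 0.2403), 'mbl': (-0.0883, 0.2291), 'mbr': (-0.1473, 0.23), 'mtl': (-0.0878, 0.2392), 'mtr': (-0.1465, 0.2396)}
bot [np.float64(-2.5), np.float64(-0.7)]
top [np.float64(0.7), np.float64(1.7)]
```

```bash
python3 - <<'E'
from plant import manip
print(manip.hand_in())
E
```

```text
the job is handed in; nothing more can be done
None
```

I raised the left sash, the one in front of the brown crock, with the closed fingers sloping beneath its lip. It now stands about level with the marker, and the job is handed in at about 9 s of the 32 s allowed.

- **Level:** the last wrist view, with the arm clear, puts the lip about 1–3 mm above the marker, within the 8 mm allowed. An earlier view, taken during the push just before the final 2–3 mm lift, read the marker 1–4 mm above the lip by the lower edges and 3–5 mm by the upper ones. The two agree within roughly 2 mm.
- **Surroundings:** in that wrist view and a top view, the other sash, marker, crock, jar, dustpan, bucket, brush and cup looked where they had been. The arm partly hides the lid in the top view. I judged this by eye and did not measure it.
- **Contact:** the fingers pressed beneath the lip with about 8 N sideways and 1–2 N downward on the tool. I never gripped the lip, and the force read near zero after I withdrew.
- **Arm limits:** joint 2 sat at its -0.99 limit twice on the approach. Joint 6 read 3.1405 once, at its stated 3.14 limit. I then changed to a steeper, rolled tool pose that kept clear of both. The hand-in gives no verdict, so I can't confirm that neither counted as passing its range.

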